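# Open the child-proof battery organiser with its release pick

### The job

Take the release pick out of its stand and push its thin rod down through the small hole in the top of the battery organiser to trip the hidden latch, so that the lid springs ajar. Then push the lid fully open by its raised rib and hang the pick back in its stand, let go. Leave the jar, the hearing aid case and the flashlight where they are.

Things in the scene. Friction and masses are not known exactly. Their poses are not given: they have to be found in the camera images.
- organiser: Beige plastic battery organiser, fixed to the table, 140 x 220 x 62 mm (its x, y, z); origin at the centre of its underside, z up. Along its -x side runs a closed latch housing 40 mm wide (x -70 to -30 mm), top at z 62 mm, with the access hole. The rest holds the cell tray in the -y half, covered by the sliding lid, and a plain deck (z 50 mm) in the +y half onto which the lid slides; a guide rail 8 mm wide, 62 mm high, runs along the +x edge.
- hole (a point): Centre of the mouth of the round access hole, 12 mm in diameter, in the organiser's housing top (z 62 mm over the table, plate 4 mm thick); at x -56, y -20 mm of the organiser, its axes parallel to the organiser's. A flat latch pad, 18 mm in diameter, lies 14 mm below the mouth. Pushed 7 to 8 mm down (3 N at first, then about 5 N) it frees the lid; its hard stop is 12 mm down (6 N), the rod tip then 26 mm below the mouth. It springs back up.
- latch (a joint): Travel of the hidden latch pad, m, positive down: 0 at rest, 0.012 at its stop; the lid is freed at 0.007 to 0.008.
- lid (a joint): Position of the sliding lid, m: 0 shut and latched, 0.085 fully open at its end stop; it moves along the organiser's +y. When the latch is tripped a hidden spring pushes it to about 0.015 and it stays there; after that it slides with about 1 N of friction and stays where it is left. While latched it cannot be forced.
- rib (a point): Top centre of the rib on the lid, moving with the lid, axes parallel to the organiser's. The rib is 70 mm long (x), 8 mm thick (y) and stands 16 mm above the lid's top face, so this point is 72 mm over the table. It lies near the lid's -y end (the lid face goes on 6 mm beyond the rib there, then ends); push its -y side towards +y.
- pick: Release pick, loose, about 60 g, hanging upright in its stand. Origin at the centre of the flange's underside, z up along the tool. Below: a straight steel rod 5 mm in diameter, 60 mm long. Flange: 28 mm in diameter, 5 mm thick. Above it (z 5 to 55 mm) a square wooden handle 16 x 16 mm, 50 mm high, sides along the pick's x and y, to be gripped from above.
- pick_tip (a point): Tip of the pick's rod, 60 mm below the pick's origin, axes as the pick's.
- stand: Birch block 60 x 60 x 70 mm fixed to the table, with a vertical hole 16 mm in diameter right through its middle in which the rod hangs, the flange resting on the top. Origin at the centre of its underside.
- stand_mouth (a point): Centre of the stand's hole at its top face, 70 mm above the table; the hung pick's origin is here, within the play of the rod in the hole.
- jar: Frosted glass jar with a metal cap, loose bystander, 66 mm in diameter, 85 mm high; origin at the centre of its underside.
- case: Pale blue hearing aid case, loose bystander, 55 x 80 x 37 mm; origin at the centre of its underside.
- flashlight: Small aluminium flashlight with a rear toggle switch, loose bystander lying along its y, 107 mm long, 32 mm in diameter; origin on its underside at mid length.
Things that resemble listed ones, but are neither listed nor needed, are in the scene too. What is shaped like the stand but yellow is not meant.

How it is judged:
On the way, in this order (a step that is already met when the one before it is completed fails the run):
1. the lid springs ajar while the pick's rod is in the hole, its tip at least 6 mm below the mouth (value of joint lid above 0.009 m and z of pick_tip in the frame of hole below -0.006 m and horizontal distance between pick_tip and hole below 0.01 m), for 0.02 s.
2. the lid is pushed fully open (within 10 mm of its end stop) (value of joint lid above 0.075 m), for 0.2 s.
At the end, for the whole second after the job is handed in: The lid is within 10 mm of its open stop and still, the latch is back up, and the pick hangs upright (within 0.1 rad) and at rest in its stand: its flange within 4 mm of the stand's top and within 9 mm of the hole's axis (value of joint lid above 0.075 m and value of joint latch below 0.002 m and horizontal distance between pick and stand_mouth below 0.009 m and z of pick in the frame of stand between 0.066 and 0.074 m and angle between pick's own z axis and vertical below 0.1 rad and linear speed of pick below 0.02 m/s and velocity of joint lid below 0.01 m/s); the robot touches nothing.
It fails at once if the jar is shifted by more than 20 mm (distance of jar from where it was at the start of the episode above 0.02 m).
It fails at once if the hearing aid case is shifted by more than 20 mm (distance of case from where it was at the start of the episode above 0.02 m).
It fails at once if the flashlight is shifted by more than 20 mm (distance of flashlight from where it was at the start of the episode above 0.02 m).
It also fails if it takes over 62 s, if anything falls off the work surface, if the arm or the gripper's body presses on something with over 40 N, if the wrist force passes 120 N, or if a joint passes its speed limit or range.

### The arm

A 7-joint arm with a two-finger parallel gripper is mounted at the origin on the work surface. World frame = base frame: x ahead of the robot, y to its left, z up, the work surface at z = 0. Lengths are in m, angles in rad, forces in N, time in s.
With the tool pointing down it reaches from about 0.35 to 0.9 m from the base axis. Payload 8.1 kg.
Tool frame: the origin (TCP) lies at the very end of the fingers, on their centre line; the grasp point (between the pads) lies 19 mm behind it (arm.grasp_offset is the distance from the TCP to the grasp point, in m); z points along the fingers, y is the direction in which the jaws open and shut (so a half turn about z gives the same grasp; the last joint's range is limited). The gripper opens to 92 mm and grips with 3 to 60 N. Pads are 19 mm wide; open, the fingers measure 130 mm over their backs; the gripper's body (75 mm by 190 mm) begins 47 mm behind the grasp point.
Start: joints at [-1.387, 0.434, 0.025, 1.573, -0.012, 1.134, -0.075], TCP at [0.177, 0.599, 0.227] pointing down, gripper open.
Joint ranges: [-2.62, 2.62], [-0.44, 2.09], [-1.27, 1.32], [0.08, 2.57], [-1.32, 4.46], [0.12, 2], [-2.74, 2.74]. Speed limits (rad/s): [2.22, 2.22, 3.01, 3.01, 3.14, 3.14, 3.14].

### API

Orientations are given as a rotation vector (axis times angle).
In Python, from cell import arm, eyes, workorder gives the robot as it stands.
- The arm moves only by the shell command python3 -m inch 'ROWS' [FORCE]. ROWS is JSON, a list that holds one entry, the list of rows, each a list of 5 numbers: the closure, from 0 (fully open) to 1 (shut), then the shift along the tool's x, y, z in mm, then the turn about the tool's z in degrees. A call has 1 to 12 rows; each row shifts and turns the pose as measured when the row begins, along the tool's axes as they then stand; what a row does not reach is not made up. A row lasts 1/10 s, in which the tool goes at most 50 mm and 8.59 degrees, less where a joint would pass 70% of its speed; a pose out of reach is approached as far as the arm can. A call with a gripper value outside its range is refused whole. The fingers move at their own pace and stop on an object; FORCE is the grip in N (left out, the last holds). Time passes only in rows, so rows that do not move let the fingers close. It gives the time, the measured TCP pose, the force and the opening at its end, in the units of the state.
- arm.observe(): the state, without advancing time (a new reading comes with each control period).
- eyes.get_image(name): name is "scene" or "top" or "wrist"; returns a dict with "frame" (480x640x3 uint8, blue, green, red), "intrinsics" (3x3 intrinsics, pixels), "k1" (the pictures are not rectified: a ray, as slopes to the right and down, at radius r is drawn at 1 + k1 r^2 times it, then the intrinsics apply), "rvec" (rotation vector, rad) and "tvec" (3), from world to camera coordinates, as OpenCV has them; the wrist camera has in their place "T_tool_cam" (4x4, takes a point from camera to tool coordinates, whose origin is the TCP and whose axes are the flange's). Camera axes: x right, y down, z forward; pixel columns grow to the right and rows downward; lengths in m; the calibration is good to about 2 mm. A picture is of the moment at which its call begins: read the wrist's pose just before it. There is no depth.
- workorder.sign_off(): hands the job in, once; it reports no verdict.
The state is a dict: "clock": time; "joints": joint angles; "dq": joint speeds; "joint_efforts": joint torques, N m; "position": TCP position; "ee_rot": TCP orientation; "force": force on the tool from outside, world axes, zero at the start; "ft_torque": the same for the moment, N m; "width": opening from 0.0 (shut) to 1.0 (fully open).
Only numpy, scipy, OpenCV 4.12 (cv2) and the standard library are available. Lean on these libraries where they do the work, as an engineer would, in place of code of your own. Each camera call takes 0.05 s, during which the arm holds its last target.

## Working session

There is one attempt and no reset: what is moved stays moved. The work goes in short steps, Python scripts to look and compute and a shell command to move; the robot and the scene stay as the last step left them, time stands still between calls to the robot, and variables do not carry over. Pictures are saved under pics/ and viewed, and the job is handed in when it is done.

```bash
mkdir -p pics; ls; cat > h.py <<'E'
import numpy as np, cv2
from cell import arm, eyes, workorder
def snap(n,fn):
    s=arm.observe(); d=eyes.get_image(n); cv2.imwrite('pics/'+fn+'.png',d['frame'])
    import pickle; pickle.dump((s,d),open('pics/'+fn+'.pkl','wb')); return s,d
def load(fn):
    import pickle; return pickle.load(open('pics/'+fn+'.pkl','rb'))
def pose(s,d):
    K=np.array(d['intrinsics']);
    if 'rvec' in d:
        R=cv2.Rodrigues(np.array(d['rvec'],float))[0]; t=np.array(d['tvec'],float).ravel()
    else:
        T=np.eye(4);T[:3,:3]=cv2.Rodrigues(np.array(s['ee_rot'],float))[0];T[:3,3]=s['position']
        M=np.linalg.inv(T@np.array(d['T_tool_cam'])); R=M[:3,:3];t=M[:3,3]
    return K,R,t,d['k1']
def px2w(s,d,u,v,z):
    K,R,t,k1=pose(s,d); q=np.linalg.inv(K)@[u,v,1]; q=q[:2]; p=q.copy()
    for _ in range(50): p=q/(1+k1*(p@p))
    r=R.T@np.array([p[0],p[1],1]); c=-R.T@t
    return c+r*(z-c[2])/r[2]
def w2px(s,d,P):
    K,R,t,k1=pose(s,d); c=R@np.array(P,float)+t; p=c[:2]/c[2]; p=p*(1+k1*(p@p)); return (K@[p[0],p[1],1])[:2]
def crop(fn,u0,v0,u1,v1,f,out):
    im=cv2.imread('pics/'+fn+'.png')[v0:v1,u0:u1]; cv2.imwrite('pics/'+out+'.png',cv2.resize(im,None,fx=f,fy=f,interpolation=cv2.INTER_CUBIC))
E
python3 - <<'E'
from h import *
for n in ['scene','top','wrist']: s,d=snap(n,n+'0'); print(n,d['k1'])
print(s)
E
```

```text
pics
scene -0.12996710028708688
top -0.11497686101414453
wrist 0.008553837759375106
{'clock': 0.1, 'joints': array([-1.38662384,  0.43515817,  0.02498287,  1.57393599, -0.01160801,
        1.13401047, -0.07511185]), 'dq': array([-0.00066347, -0.00148997,  0.00021508, -0.00324109, -0.00097194,
       -0.00045285,  0.00039151]), 'joint_efforts': array([ 4.25453225e-03, -6.69116449e+01,  9.88604911e-01, -3.15144753e+01,
       -6.04480575e-02,  3.74742597e-02,  2.53062126e-05]), 'position': array([0.17671654, 0.59905278, 0.22604765]), 'ee_rot': array([-4.49052060e-01, -3.10925823e+00,  2.14383448e-03]), 'force': array([ 0.30956823, -0.31863018, -0.42577172]), 'ft_torque': array([-0.02018093,  0.00956351,  0.0351173 ]), 'width': 0.9977798484227088}
```

View pics/scene0.png

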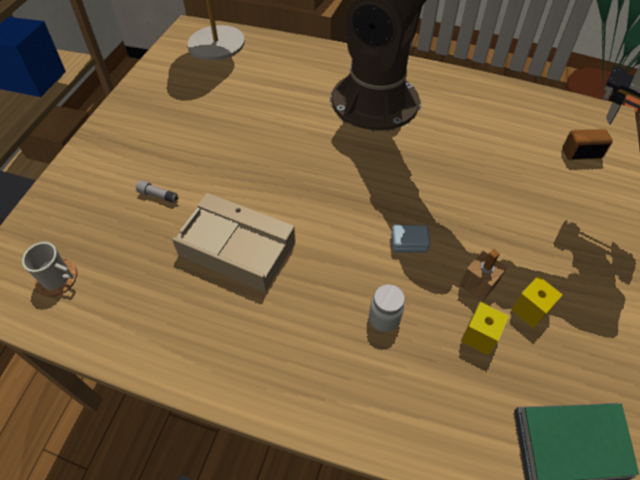

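View pics/top0.png

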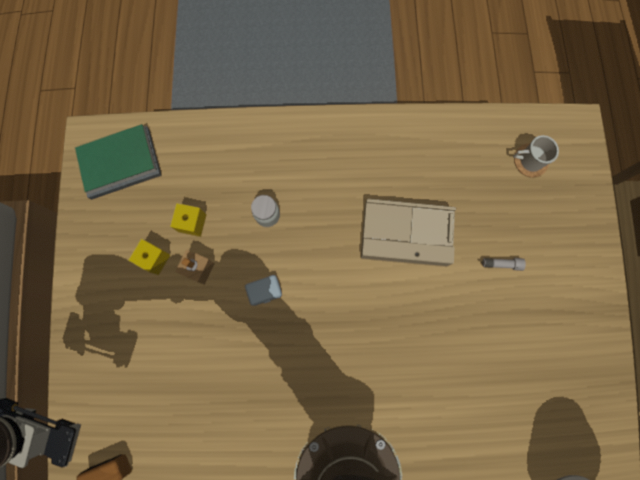

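View pics/wrist0.png

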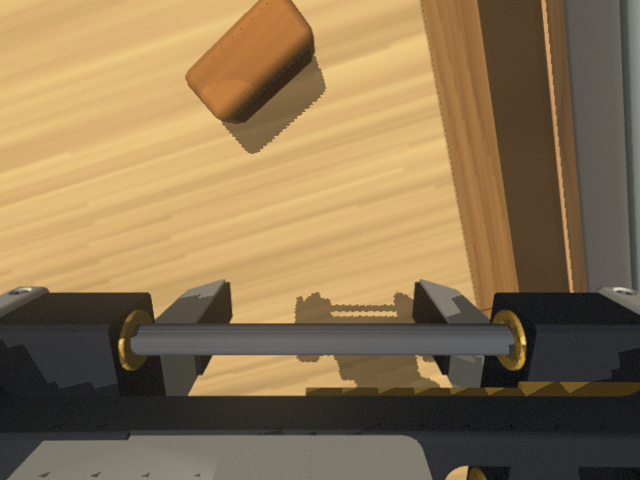

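The birch block with a handle standing in it is at top (193,264) and scene (487,275). The yellow blocks at top (186,218) and (147,255) are the look-alikes and are empty. The organiser is at top (408,232), with its hole at (417,254). I'll confirm these in enlarged crops.

```bash
python3 - <<'E'
from h import *
crop('top0',120,190,290,310,4,'c1'); crop('top0',350,185,470,275,6,'c2'); crop('scene0',440,230,570,360,5,'c3')
s,d=load('top0')
for n,u,v,z in [('pick',193,262,.125),('stand',193,266,.07),('hole',417,254,.062),('orgTL',365,199,.062),('orgBL',364,262,.05),('orgBR',453,265,.05),('TR',455,207,.06),('jar',264,206,.085),('case',263,290,.037),('fl',503,264,.016)]: print(n,px2w(s,d,u,v,z).round(3))
E
```

```text
pick [0.514 0.338 0.125]
stand [0.512 0.353 0.07 ]
hole [ 0.527 -0.182  0.062]
orgTL [ 0.666 -0.063  0.062]
orgBL [ 0.513 -0.055  0.05 ]
orgBR [ 0.499 -0.271  0.05 ]
TR [ 0.641 -0.284  0.06 ]
jar [0.65  0.181 0.085]
case [0.454 0.19  0.037]
fl [ 0.501 -0.409  0.016]
```

View pics/c1.png

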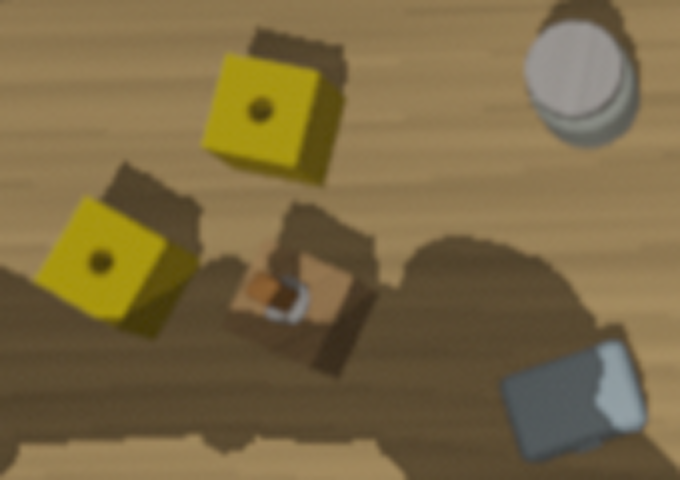

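View pics/c2.png

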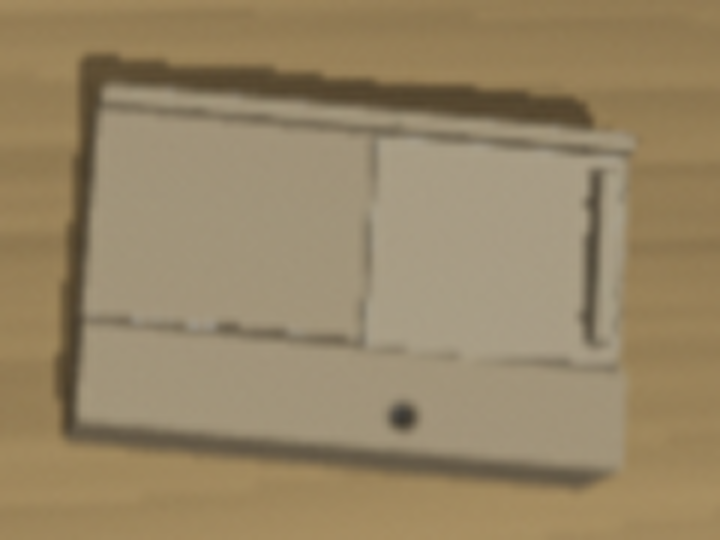

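View pics/c3.png

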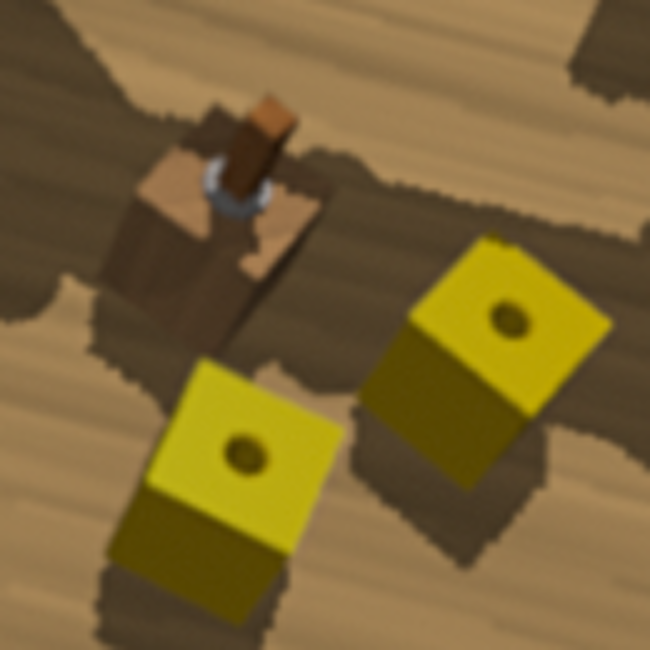

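The crops confirm it. The unpainted birch block at c1 (290,300) holds the pick, showing flange and wooden handle, and both yellow blocks have empty holes. Next I'll work out the wrist camera geometry and the first move.

```bash
cat >> h.py <<'E'
def delta(s,P,yaw=None):
    "mm shift in tool axes, then deg turn so tool y axis has world angle yaw (mod 180)"
    R=cv2.Rodrigues(np.array(s['ee_rot'],float))[0]
    d=R.T@(np.array(P)-s['position'])*1000
    cur=np.degrees(np.arctan2(R[1,1],R[0,1]))
    out='pos %s z-axis %s shift %s ty-angle %.1f j7 %.2f'%(s['position'].round(4),R[:,2].round(3),d.round(1),cur,s['joints'][6])
    if yaw is not None:
        t=(yaw-cur+90)%180-90; out+=' turn(tool z) %.1f'%(-t)
    print(out)
E
python3 - <<'E'
from h import *
s,d=load('wrist0'); print(np.array(d['T_tool_cam']).round(4), d['intrinsics'])
print(cv2.Rodrigues(np.array(s['ee_rot']))[0].round(3))
s,d=load('top0')
# stand top candidates, flange
for n,u,v,z in [('flange',192.5,264.5,.075),('handle top',188.5,262.5,.125),('hole',417,254.3,.062),('hBL',362,256.7,.062),('hBR',453.3,263,.062),('rBR',455.3,208.3,.062),('rTL',367,199.7,.062)]: print(n,px2w(s,d,u,v,z).round(4))
s,d=load('scene0')
# c3 /5 + (440,230)
for n,u,v,z in [('flange',487.4,267,.075),('handle top',494,254,.125),('stR',505.5,268,.07),('stL',467,268,.07),('hole',238,210.5,.062)]: print(n,px2w(s,d,u,v,z).round(4))
delta(arm.observe(),[0.51,0.345,0.24])
E
```

```text
[[-7.000e-04 -9.594e-01 -2.821e-01  7.600e-02]
 [ 1.000e+00 -1.000e-03  8.000e-04  5.000e-04]
 [-1.000e-03 -2.821e-01  9.594e-01 -1.572e-01]
 [ 0.000e+00  0.000e+00  0.000e+00  1.000e+00]] [[342.6009825    0.         321.93975811]
 [  0.         342.6009825  242.67610785]
 [  0.           0.           1.        ]]
[[-0.959  0.283 -0.   ]
 [ 0.283  0.959 -0.001]
 [-0.    -0.001 -1.   ]]
flange [0.5152 0.3529 0.075 ]
handle top [0.513  0.3483 0.125 ]
hole [ 0.5261 -0.1816  0.062 ]
hBL [ 0.5243 -0.0493  0.062 ]
hBR [ 0.5024 -0.2683  0.062 ]
rBR [ 0.637  -0.2839  0.062 ]
rTL [ 0.6643 -0.0677  0.062 ]
flange [0.5143 0.3574 0.075 ]
handle top [0.5162 0.3568 0.125 ]
stR [0.5015 0.3948 0.07  ]
stL [0.526  0.3183 0.07  ]
hole [ 0.5275 -0.1807  0.062 ]
pos [0.1767 0.5991 0.2261] z-axis [-0.    -0.001 -1.   ] shift [-391.5 -149.5  -13.6] ty-angle 73.6 j7 -0.08
```

```bash
python3 -m inch '[[[0,-39,-14,-2,0],[0,-39,-14,-2,0],[0,-39,-14,-2,0],[0,-39,-14,-2,0],[0,-39,-14,-2,0],[0,-39,-14,-2,0],[0,-39,-14,-2,0],[0,-39,-14,0,0],[0,-39,-14,0,0],[0,-39,-14,0,0],[0,0,0,0,0],[0,0,0,0,0]]]'
python3 - <<'E'
from h import *
s,d=snap('wrist','w1'); delta(s,[0.515,0.354,0.24]); print(w2px(s,d,[.515,.354,.125]),w2px(s,d,[.515,.354,.075]))
E
```

```text
clock: 1.35
position: [0.5216, 0.3447, 0.236]
ee_rot: [-0.441, -3.107, 0.011]
force: [-1.4, 0.6, 0.7]
width: 1.001
pos [0.5216 0.3447 0.236 ] z-axis [-0.004 -0.006 -1.   ] shift [ 8.9  7.  -4.1] ty-angle 73.8 j7 0.68
[330.82883734 229.02006279] [329.84750632 216.26634994]
```

View pics/w1.png

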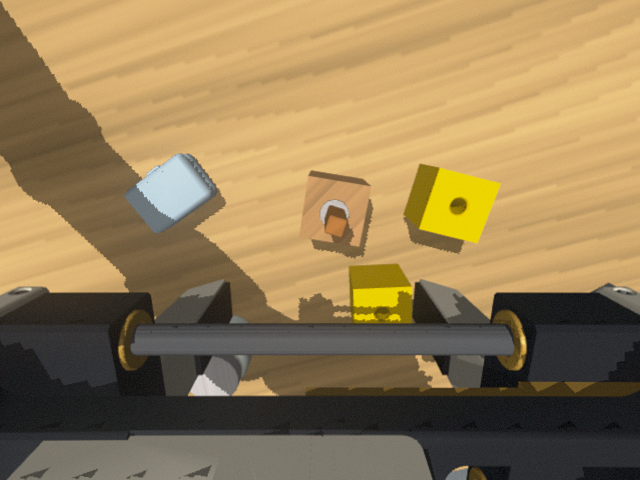

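The wrist view shows the pick's flange at about (335,213), its handle top at (337,228), and the jar, case and yellow blocks clear of it. I'll enlarge that area.

```bash
python3 - <<'E'
from h import *
crop('w1',290,160,390,260,7,'c4')
E
```

```text
(no output)
```

View pics/c4.png

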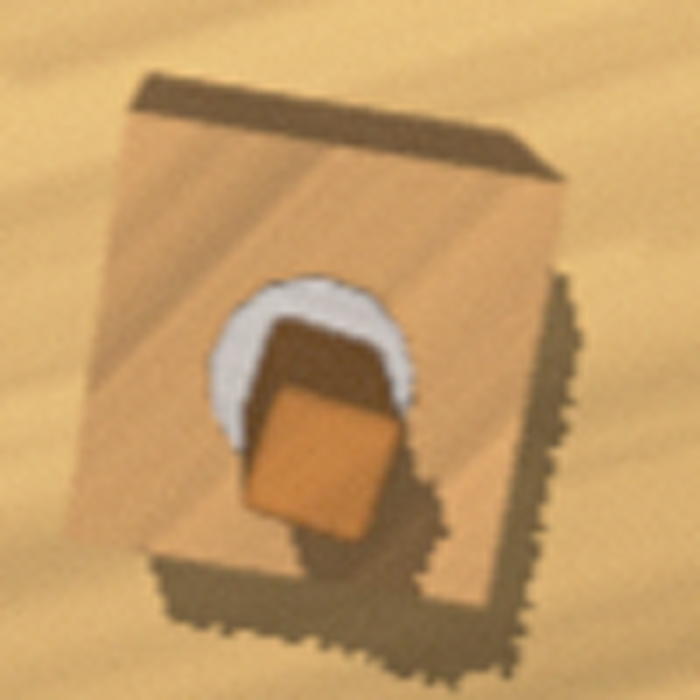

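```bash
python3 - <<'E'
from h import *
s,d=load('w1')
def f(c,z): return np.array([px2w(s,d,290+(u+.5)/7-.5,160+(v+.5)/7-.5,z) for u,v in c])
h=f([(284,383),(404,426),(360,541),(245,497)],.125)
st=f([(128,112),(565,181),(490,608),(65,535)],.07)
fl=f([(312,377)],.075)
for q in (h,st):
    e=q[1]-q[0];e2=q[2]-q[1]; e3=q[3]-q[2]; print(q.mean(0).round(4),[ (np.linalg.norm(x).round(4),np.degrees(np.arctan2(x[1],x[0])).round(1)) for x in (e,e2,e3,q[0]-q[3])])
print(fl.round(4))
E
```

```text
[0.5134 0.3586 0.125 ] [(np.float64(0.0146), np.float64(53.9)), (np.float64(0.0145), np.float64(-35.7)), (np.float64(0.0143), np.float64(-127.6)), (np.float64(0.0141), np.float64(145.5))]
[0.5128 0.359  0.07  ] [(np.float64(0.0591), np.float64(65.0)), (np.float64(0.0603), np.float64(-24.0)), (np.float64(0.0606), np.float64(-116.2)), (np.float64(0.059), np.float64(154.5))]
[[0.5135 0.3586 0.075 ]]
```

```bash
python3 -m inch '[[[0,4,4,0,7],[0,4,4,0,7],[0,4,4,0,6.5],[0,0,0,30,0],[0,0,0,30,0],[0,0,0,0,0],[0,0,0,0,0]]]'
python3 - <<'E'
from h import *
s=arm.observe();delta(s,[0.5134,0.3587,0.085],53.5)
E
```

```text
clock: 2.1
position: [0.5075, 0.3683, 0.1755]
ee_rot: [-0.991, -2.977, 0.009]
force: [-0.5, 0.7, 0.4]
width: 0.998
pos [0.5075 0.3683 0.1755] z-axis [-0.006 -0.004 -1.   ] shift [-10.7  -3.5  90.5] ty-angle 53.2 j7 0.32 turn(tool z) -0.3
```

```bash
python3 -m inch '[[[0,-9.5,-3.5,10,0],[0,0,0,0,0],[0,0,0,0,0]]]'
python3 - <<'E'
from h import *
s,d=snap('wrist','w2');delta(s,[0.5134,0.3587,0.085],53.5); print([w2px(s,d,[.5134,.3587,z]).round(1) for z in (.125,.075)])
crop('w2',240,150,440,300,4,'c5')
E
```

```text
clock: 2.4
position: [0.5139, 0.3605, 0.1678]
ee_rot: [-0.989, -2.979, 0.003]
force: [0.9, -0.0, 0.0]
width: 1.003
pos [0.5139 0.3605 0.1678] z-axis [-0.003 -0.001 -1.   ] shift [-0.9 -1.5 82.8] ty-angle 53.3 j7 0.34 turn(tool z) -0.2
[array([318.3, 270.7]), array([319. , 247.3])]
```

View pics/c5.png

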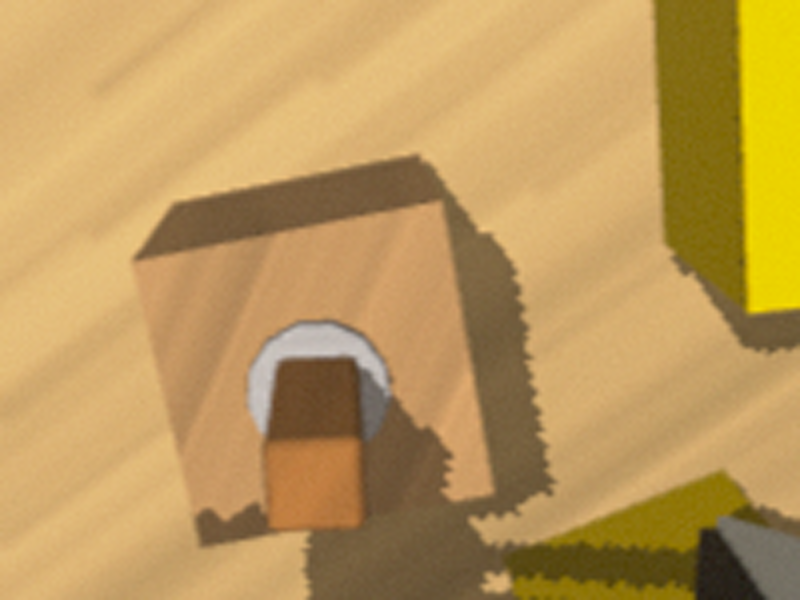

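The handle top is at wrist (318.6,270.3), against a predicted (318.3,270.7), and it is square to the jaws. Descending to grip.

```bash
python3 -m inch '[[[0,-0.5,-1.5,25,0],[0,0,0,25,0],[0,0,0,20,0],[0,0,0,8,0],[0,0,0,0,0]]]'
python3 - <<'E'
from h import *
s=arm.observe();delta(s,[0.5134,0.3587,0.085],53.5)
s,d=load('w2')
q=np.array([px2w(s,d,240+(u+.5)/4-.5,150+(v+.5)/4-.5,.07) for u,v in [(133,260),(443,200),(495,494),(200,547)]]);print(q.mean(0))
E
```

```text
clock: 2.95
position: [0.5164, 0.3597, 0.0916]
ee_rot: [0.992, 2.98, 0.006]
force: [0.6, -0.4, -0.4]
width: 1.003
pos [0.5164 0.3597 0.0916] z-axis [ 0.002  0.003 -1.   ] shift [ 1.8 -2.6  6.6] ty-angle 53.2 j7 0.36 turn(tool z) -0.3
[0.51287125 0.35904717 0.07      ]
```

```bash
python3 -m inch '[[[0,1,-2,6,0],[0,0,0,0,0],[0,0,0,0,0]]]'
python3 - <<'E'
from h import *
s=arm.observe();delta(s,[0.5134,0.3587,0.085],53.5)
E
```

```text
clock: 3.25
position: [0.5156, 0.3596, 0.0877]
ee_rot: [0.992, 2.978, 0.011]
force: [-0.4, 0.2, 0.4]
width: 0.999
pos [0.5156 0.3596 0.0877] z-axis [ 0.005  0.006 -1.   ] shift [ 1.2 -2.   2.7] ty-angle 53.2 j7 0.36 turn(tool z) -0.3
```

```bash
python3 -m inch '[[[0,1,-3,2,0],[0,0,0,0,0],[0.5,0,0,0,0],[0.8,0,0,0,0],[1,0,0,0,0],[1,0,0,0,0],[1,0,0,0,0],[1,0,0,0,0],[1,0,0,0,0],[1,0,0,0,0]]]' 40
python3 - <<'E'
from h import *
s=arm.observe();delta(s,[0.5134,0.3587,0.085],53.5);print(s['force'],s['width'])
E
```

```text
clock: 4.25
position: [0.5136, 0.3583, 0.0872]
ee_rot: [0.991, 2.976, 0.015]
force: [-1.0, 0.1, 0.1]
width: 0.352
pos [0.5136 0.3583 0.0872] z-axis [ 0.007  0.007 -1.   ] shift [0.4 0.2 2.2] ty-angle 53.2 j7 0.36 turn(tool z) -0.3
[-1.01223016  0.10042313  0.12227163] 0.3519478529787113
```

```bash
python3 -m inch '[[[1,0,0,0,0],[1,0,0,0,0],[1,0,0,0,0],[1,0,0,0,0],[1,0,0,0,0]]]' 40
python3 - <<'E'
from h import *
s=arm.observe();delta(s,[0.5134,0.3587,0.085],53.5);print(s['force'],s['width'])
E
```

```text
clock: 4.75
position: [0.5135, 0.3583, 0.0872]
ee_rot: [0.991, 2.976, 0.014]
force: [-0.0, 0.3, -0.2]
width: 0.173
pos [0.5135 0.3583 0.0872] z-axis [ 0.007  0.007 -1.   ] shift [0.4 0.2 2.2] ty-angle 53.2 j7 0.36 turn(tool z) -0.3
[-0.01375179  0.26577965 -0.16386815] 0.17288009167943882
```

Gripped, with an opening of 15.9 mm. Lifting straight up.

```bash
python3 -m inch '[[[1,0,0,-20,0],[1,0,0,-30,0],[1,0,0,-30,0],[1,0,0,-30,0],[1,0,0,-20,0],[1,0,0,0,0],[1,0,0,0,0]]]'
python3 - <<'E'
from h import *
s,d=snap('wrist','w3');print(s['force'],s['width']);delta(s,[0.527,-0.181,0.21])
E
```

```text
clock: 5.45
position: [0.5115, 0.3564, 0.2201]
ee_rot: [0.992, 2.978, 0.009]
force: [0.1, -0.9, -2.7]
width: 0.173
[ 0.07987413 -0.90339856 -2.70225878] 0.17339706562838364
pos [0.5115 0.3564 0.2201] z-axis [ 0.004  0.005 -1.   ] shift [-334.7 -420.8    7.6] ty-angle 53.2 j7 0.33
```

View pics/w3.png

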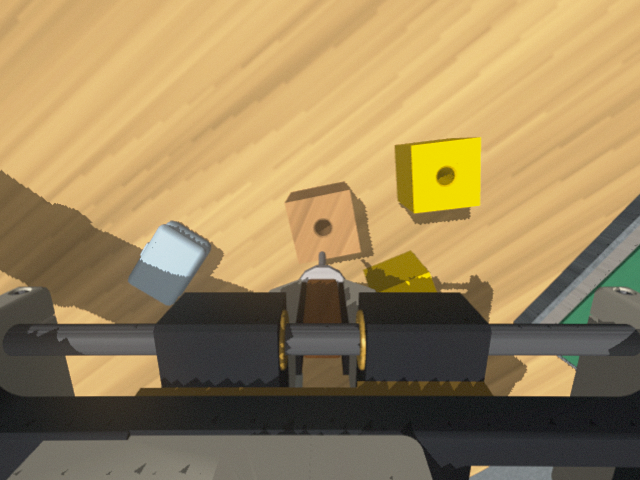

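The wrist view shows the pick held upright, the rod tip at about (322,254), and the empty stand hole at (322.5,227). I'll compare these with predictions.

```bash
python3 - <<'E'
from h import *
s,d=load('w3'); print(px2w(s,d,322.5,227.5,.07))
R=cv2.Rodrigues(s['ee_rot'])[0]
for z in (.0172,.05,.0772): print(w2px(s,d,s['position']+R@[0,0,z]))
crop('w3',282,207,362,287,8,'c6')
E
```

```text
[0.51245376 0.35846081 0.07      ]
[320.83643404 286.11729299]
[320.93067301 265.53480903]
[320.99052043 252.45735783]
```

View pics/c6.png

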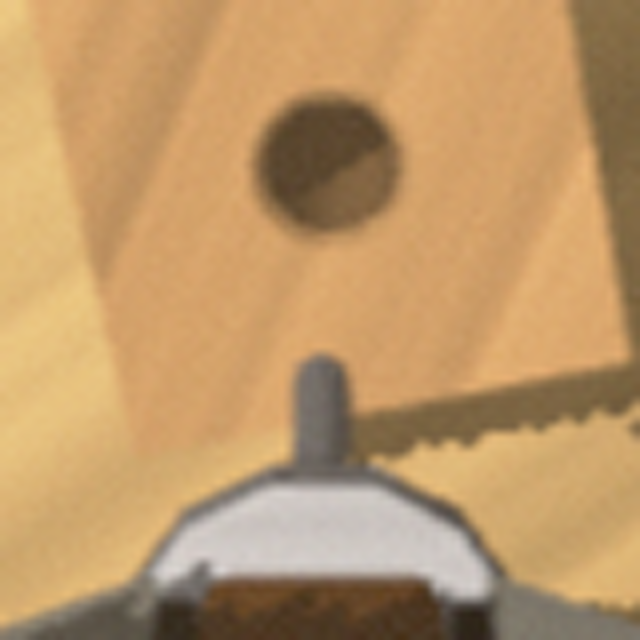

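```bash
python3 -m inch '[[[1,-20,-25,0,0],[1,-30,-38,0,0],[1,-30,-38,0,0],[1,-30,-38,0,0],[1,-30,-38,0,0],[1,-30,-38,0,0],[1,-30,-38,0,0],[1,-30,-38,0,0],[1,-30,-38,0,0],[1,-30,-38,0,0],[1,-20,-25,0,0],[1,0,0,0,0]]]'
python3 - <<'E'
from h import *
s=arm.observe();print(s['force'],s['width']);delta(s,[0.527,-0.181,0.21],53.2)
E
```

```text
clock: 6.7
position: [0.5169, -0.1592, 0.2018]
ee_rot: [-0.979, -2.968, 0.011]
force: [-0.6, -0.8, -1.2]
width: 0.172
[-0.63492926 -0.78941625 -1.22528418] 0.17245074454180187
pos [ 0.5169 -0.1592  0.2018] z-axis [-0.018 -0.002 -1.   ] shift [-20.9 -11.6  -8.3] ty-angle 53.5 j7 1.28 turn(tool z) 0.3
```

```bash
python3 -m inch '[[[1,-15,-10,0,0],[1,-5,-1,0,0],[1,0,0,0,0],[1,0,0,0,0]]]'
python3 - <<'E'
from h import *
s,d=snap('wrist','w4');print(s['force'],s['width']);delta(s,[0.527,-0.181,0.21],53.2)
print(w2px(s,d,[.5265,-.1812,.062]))
R=cv2.Rodrigues(s['ee_rot'])[0]
print(w2px(s,d,s['position']+R@[0,0,.0772]))
E
```

```text
clock: 7.1
position: [0.5244, -0.1783, 0.1974]
ee_rot: [-0.978, -2.96, 0.011]
force: [-0.4, 0.1, -1.1]
width: 0.171
[-0.39261922  0.14657763 -1.06165525] 0.1708134838082556
pos [ 0.5244 -0.1783  0.1974] z-axis [-0.025  0.001 -1.   ] shift [ -3.4  -0.8 -12.7] ty-angle 53.4 j7 1.32 turn(tool z) 0.2
[322.04499713 238.82239467]
[320.95986624 252.43441602]
```

View pics/w4.png

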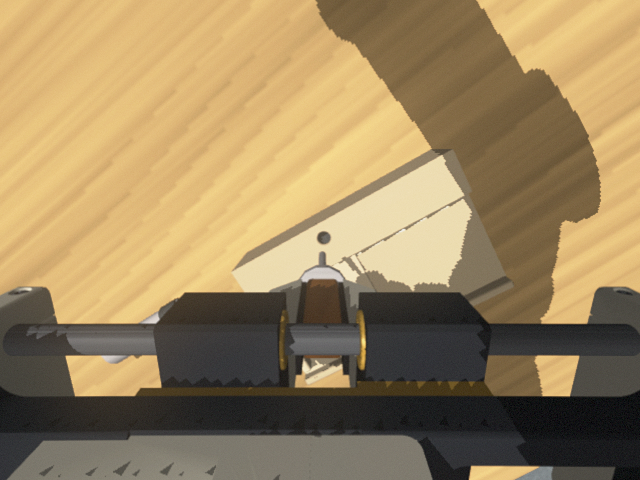

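The hole shows at wrist (323.5,238) with the rod tip just below it at (322,253). Cropping to measure.

```bash
python3 - <<'E'
from h import *
crop('w4',282,207,362,287,8,'c7')
E
```

```text
(no output)
```

View pics/c7.png

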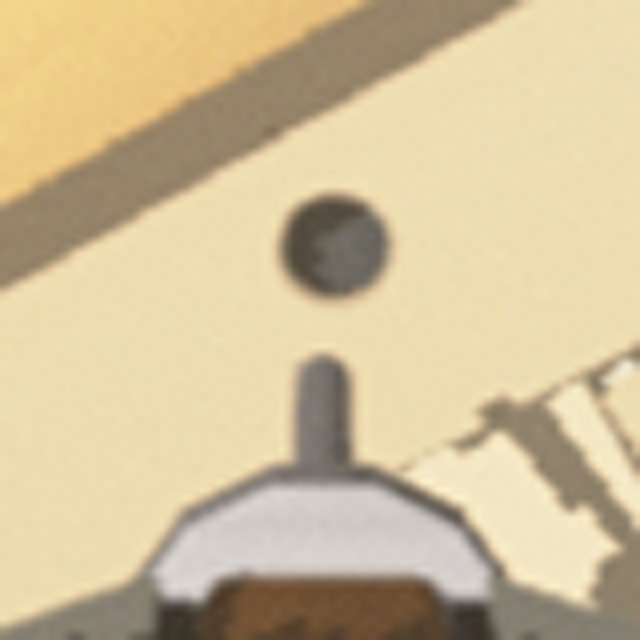

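```bash
cat >> h.py <<'E'
def tip(s,off=(0,0.001,.0772)):
    R=cv2.Rodrigues(np.array(s['ee_rot'],float))[0]; return s['position']+R@np.array(off)
def totip(s,target):
    R=cv2.Rodrigues(np.array(s['ee_rot'],float))[0]; p=tip(s); print('tip',p.round(4),'move mm tool',(R.T@(np.array(target)-p)*1000).round(1),'zax',R[:,2].round(3),'F',s['force'].round(1),'w',round(s['width'],3))
E
python3 - <<'E'
from h import *
s,d=load('w4'); h=px2w(s,d,323.8,237.6,.062); print(h); totip(arm.observe(),[h[0],h[1],.075])
E
```

```text
[ 0.52652493 -0.17928157  0.062     ]
tip [ 0.5231 -0.1771  0.1202] move mm tool [-5.   0.9 45.1] zax [-0.025  0.001 -1.   ] F [-0.1  0.3 -0. ] w 0.173
```

```bash
python3 -m inch '[[[1,-4,1,10,0],[1,0,0,15,0],[1,0,0,10,0],[1,0,0,0,0],[1,0,0,0,0]]]'
python3 - <<'E'
from h import *
s,d=snap('wrist','w5'); totip(s,[.5266,-.1797,.070]); print(w2px(s,d,[.5266,-.1797,.062]),w2px(s,d,tip(s)))
crop('w5',272,207,372,287,8,'c8')
E
```

```text
clock: 7.65
position: [0.5282, -0.1755, 0.1594]
ee_rot: [-0.969, -2.962, 0.009]
force: [0.1, 0.3, -0.6]
width: 0.175
tip [ 0.5268 -0.1745  0.0822] move mm tool [-3.2 -4.2 12.2] zax [-0.025  0.002 -1.   ] F [ 0.1  0.3 -0.6] w 0.175
[317.05741201 248.48509987] [322.35084949 252.42525247]
```

View pics/c8.png

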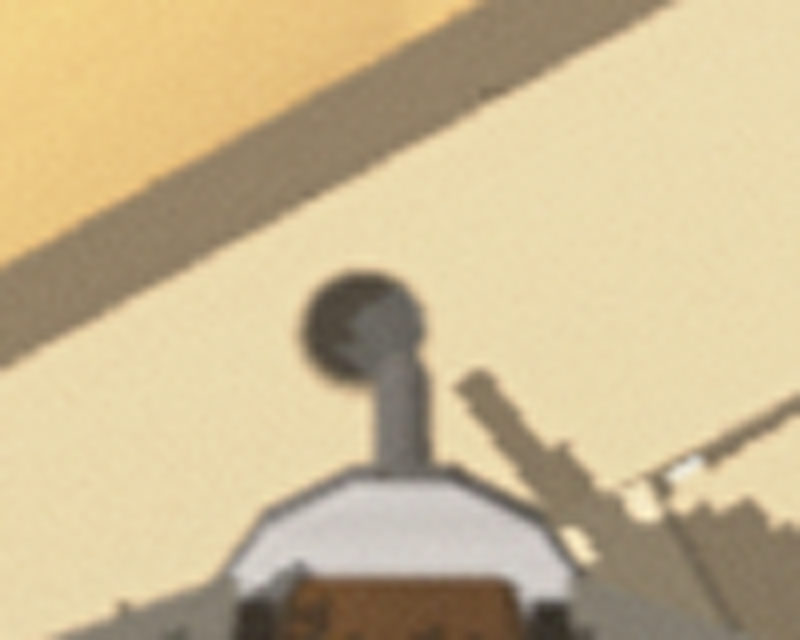

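The hole centre is at (317.5,247.9), as predicted (317.1,248.5). I'll correct laterally and lower a little.

```bash
python3 -m inch '[[[1,-3,-4.5,3,0],[1,0,0,0,0],[1,0,0,0,0]]]'
python3 - <<'E'
from h import *
s=arm.observe(); totip(s,[.5266,-.1797,.068])
E
```

```text
clock: 8.0
position: [0.5285, -0.1817, 0.1573]
ee_rot: [-0.97, -2.964, 0.008]
force: [0.3, 0.7, -1.0]
width: 0.174
tip [ 0.5273 -0.1807  0.0801] move mm tool [ 0.9  0.6 12.1] zax [-0.024  0.002 -1.   ] F [ 0.3  0.7 -1. ] w 0.174
```

```bash
python3 -m inch '[[[1,0.5,0.5,10,0],[1,0.2,0,10,0],[1,0,0,0,0],[1,0,0,0,0]]]'
python3 - <<'E'
from h import *
s,d=snap('wrist','w6'); totip(s,[.5266,-.1797,.048])
crop('w6',272,207,372,287,8,'c9')
E
```

```text
clock: 8.4
position: [0.5276, -0.1808, 0.1355]
ee_rot: [-0.97, -2.964, 0.008]
force: [0.7, 0.3, -1.1]
width: 0.168
tip [ 0.5264 -0.1799  0.0583] move mm tool [-0.3  0.3 10.3] zax [-0.023  0.002 -1.   ] F [ 0.7  0.3 -1.1] w 0.168
```

View pics/c9.png

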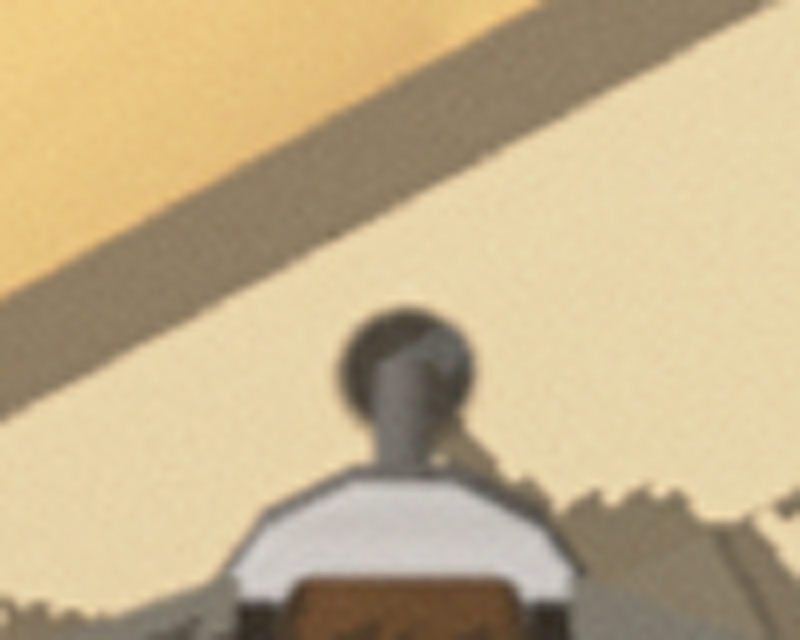

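The rod is centred in the hole, so I'll push down.

```bash
python3 -m inch '[[[1,0,0,8,0],[1,0,0,5,0],[1,0,0,5,0],[1,0,0,3,0],[1,0,0,0,0],[1,0,0,0,0]]]'
python3 - <<'E'
from h import *
s=arm.observe(); totip(s,[.5266,-.1797,.038])
E
```

```text
clock: 9.05
position: [0.5277, -0.1811, 0.114]
ee_rot: [-0.971, -2.965, 0.008]
force: [-1.1, 0.2, 4.5]
width: 0.176
tip [ 0.5266 -0.1801  0.0368] move mm tool [ 0.3  0.3 -1.2] zax [-0.022  0.002 -1.   ] F [-1.1  0.2  4.5] w 0.176
```

```bash
python3 - <<'E'
from h import *
s,d=snap('scene','s1'); crop('scene0',165,185,305,295,4,'c10a');crop('s1',165,185,305,295,4,'c10')
a=cv2.imread('pics/c10a.png');b=cv2.imread('pics/c10.png');cv2.imwrite('pics/c10.png',cv2.resize(np.hstack([a,b]),(800,314)))
E
```

```text
(no output)
```

View pics/c10.png

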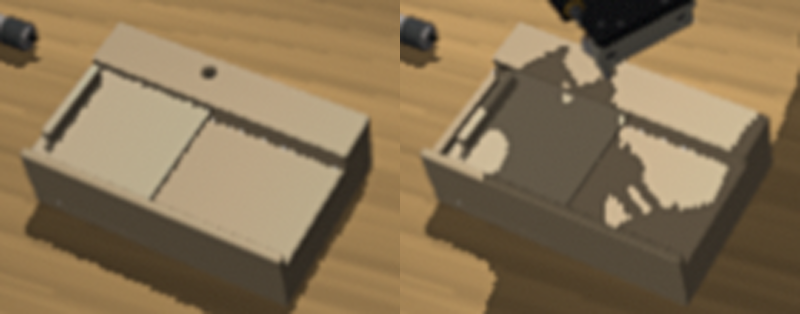

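Compared with before (left), the lid's far edge has moved from (182,155) to (194,168) in the crop, and a gap shows behind the rib. The lid is ajar. Next I'll withdraw and return the pick.

```bash
python3 -m inch '[[[1,0,0,-15,0],[1,0,0,-25,0],[1,0,0,-30,0],[1,0,0,-25,0],[1,0,0,0,0]]]'
python3 - <<'E'
from h import *
s=arm.observe(); totip(s,[.5127,.3588,.135]);delta(s,s['position'])
E
```

```text
clock: 9.6
position: [0.5297, -0.1813, 0.2113]
ee_rot: [-0.971, -2.964, 0.009]
force: [0.1, 0.4, -0.9]
width: 0.17
tip [ 0.5285 -0.1804  0.1341] move mm tool [3.317e+02 4.254e+02 3.000e-01] zax [-0.023  0.002 -1.   ] F [ 0.1  0.4 -0.9] w 0.17
pos [ 0.5297 -0.1813  0.2113] z-axis [-0.023  0.002 -1.   ] shift [0. 0. 0.] ty-angle 53.7 j7 1.33
```

```bash
python3 -m inch '[[[1,20,25,-1,0],[1,30,38,-1,0],[1,30,38,-1,0],[1,30,38,-1,0],[1,30,38,-1,0],[1,30,38,-1,0],[1,30,38,-1,0],[1,30,38,-1,0],[1,30,38,-1,0],[1,30,38,0,0],[1,25,32,0,0],[1,0,0,0,0]]]'
python3 - <<'E'
from h import *
s=arm.observe(); totip(s,[.5127,.3588,.11]);delta(s,s['position'])
E
```

```text
clock: 10.8
position: [0.5087, 0.3434, 0.2108]
ee_rot: [-0.977, -2.958, 0.016]
force: [-0.3, 0.4, -0.5]
width: 0.171
tip [0.5071 0.344  0.1336] move mm tool [ 3.8 15.6 23.4] zax [-0.029 -0.002 -1.   ] F [-0.3  0.4 -0.5] w 0.171
pos [0.5087 0.3434 0.2108] z-axis [-0.029 -0.002 -1.   ] shift [0. 0. 0.] ty-angle 53.5 j7 0.37
```

```bash
python3 -m inch '[[[1,4,14,5,0],[1,0,0,10,0],[1,0,0,0,0],[1,0,0,0,0]]]'
python3 - <<'E'
from h import *
s,d=snap('wrist','w7'); totip(s,[.5127,.3588,.08]); print(w2px(s,d,[.5127,.3588,.07]),w2px(s,d,tip(s)))
crop('w7',272,207,372,287,8,'c11')
E
```

```text
clock: 11.2
position: [0.5133, 0.3563, 0.1911]
ee_rot: [-0.977, -2.956, 0.023]
force: [-0.2, -0.0, 0.1]
width: 0.174
tip [0.5115 0.3567 0.1139] move mm tool [-0.5  3.2 33.9] zax [-0.031 -0.005 -0.999] F [-0.2 -0.   0.1] w 0.174
[326.27141245 237.16858805] [322.34226844 252.4312604 ]
```

View pics/c11.png

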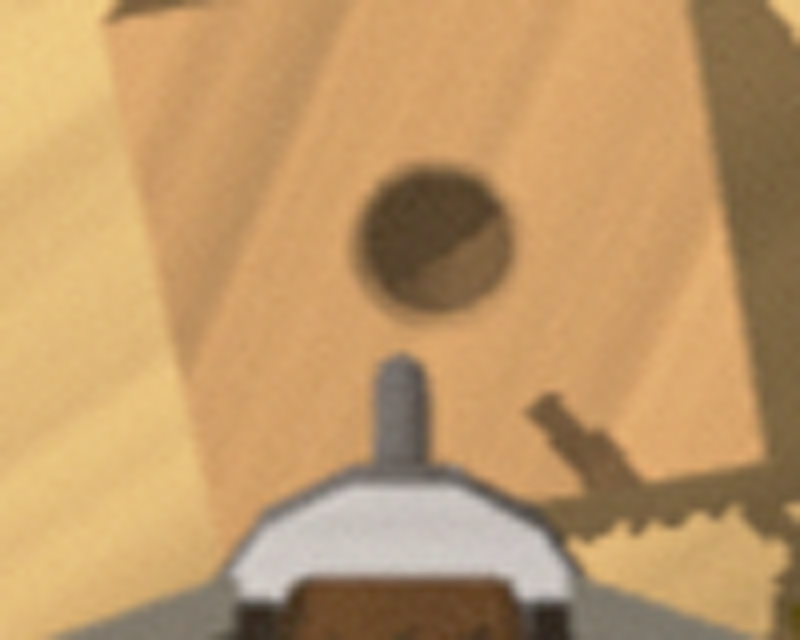

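The stand hole is at (326.6,237.0), against a predicted (326.3,237.2). Centring and lowering to just above the mouth.

```bash
python3 -m inch '[[[1,0,3,10,0],[1,0,0,10,0],[1,0,0,8,0],[1,0,0,0,0],[1,0,0,0,0]]]'
python3 - <<'E'
from h import *
s,d=snap('wrist','w8'); totip(s,[.5127,.3588,.01]); print(w2px(s,d,[.5127,.3588,.07]),w2px(s,d,tip(s)))
E
```

```text
clock: 11.75
position: [0.5152, 0.3557, 0.1608]
ee_rot: [-0.984, -2.954, 0.024]
force: [-0.5, 0.1, 0.2]
width: 0.173
tip [0.5134 0.356  0.0836] move mm tool [ 0.7  3.5 73.6] zax [-0.031 -0.006 -0.999] F [-0.5  0.1  0.2] w 0.173
[325.08907592 244.38996581] [322.34239238 252.43631812]
```

```bash
python3 -m inch '[[[1,0.5,5,0,0],[1,0,0,0,0],[1,0,0,0,0]]]'
python3 - <<'E'
from h import *
s=arm.observe(); totip(s,[.5127,.3588,.01])
E
```

```text
clock: 12.1
position: [0.5184, 0.3609, 0.1615]
ee_rot: [-0.983, -2.955, 0.022]
force: [-0.0, -0.4, -1.1]
width: 0.171
tip [0.5166 0.3613 0.0843] move mm tool [ 0.1 -2.7 74.4] zax [-0.03  -0.005 -1.   ] F [-0.  -0.4 -1.1] w 0.171
```

```bash
python3 -m inch '[[[1,0.5,-3,2,0],[1,0,0,5,0],[1,0,0,0,0]]]'
python3 - <<'E'
from h import *
s=arm.observe(); totip(s,[.5127,.3588,.07])
E
```

```text
clock: 12.4
position: [0.5158, 0.3587, 0.1544]
ee_rot: [-0.983, -2.955, 0.021]
force: [-1.1, 0.6, 0.3]
width: 0.174
tip [0.5141 0.3592 0.0772] move mm tool [ 0.7 -1.   7.3] zax [-0.03  -0.004 -1.   ] F [-1.1  0.6  0.3] w 0.174
```

Tip is within 1.5 mm of the axis; inserting.

```bash
python3 -m inch '[[[1,0.5,-0.5,10,0],[1,0,0,12,0],[1,0,0,12,0],[1,0,0,10,0],[1,0,0,0,0],[1,0,0,0,0]]]'
python3 - <<'E'
from h import *
s=arm.observe(); totip(s,[.5127,.3588,.01]); print(tip(s,(0,0.001,.0172)))
E
```

```text
clock: 13.0
position: [0.5127, 0.3577, 0.1049]
ee_rot: [-0.983, -2.954, 0.025]
force: [0.0, 0.5, -0.4]
width: 0.169
tip [0.5108 0.358  0.0277] move mm tool [-1.4  2.1 17.6] zax [-0.032 -0.006 -0.999] F [ 0.   0.5 -0.4] w 0.169
[0.51274436 0.35840789 0.0876475 ]
```

```bash
python3 -m inch '[[[1,-0.5,0.5,8,0],[1,0,0,6,0],[1,0,0,3,0],[1,0,0,0,0],[1,0,0,0,0]]]'
python3 - <<'E'
from h import *
s=arm.observe(); totip(s,[.5127,.3588,.01]); print(tip(s,(0,0.001,.0172)))
E
```

```text
clock: 13.5
position: [0.5137, 0.3582, 0.0874]
ee_rot: [-0.983, -2.955, 0.022]
force: [-0.5, -0.6, -0.0]
width: 0.175
tip [0.5119 0.3586 0.0102] move mm tool [-0.5  0.6  0.2] zax [-0.03  -0.005 -1.   ] F [-0.5 -0.6 -0. ] w 0.175
[0.5137312  0.35893399 0.07021734]
```

```bash
python3 -m inch '[[[0.9,0,0,0,0],[0.8,0,0,0,0],[0.6,0,0,0,0],[0.5,0,0,0,0],[0.5,0,0,0,0],[0.5,0,0,0,0],[0.5,0,0,0,0],[0.5,0,0,0,0]]]'
python3 - <<'E'
from h import *
s=arm.observe(); totip(s,[.5127,.3588,.01])
E
```

```text
clock: 14.3
position: [0.514, 0.3585, 0.0882]
ee_rot: [-0.983, -2.956, 0.02]
force: [0.2, 0.6, 0.8]
width: 0.5
tip [0.5124 0.359  0.011 ] move mm tool [-0.4  0.1  1. ] zax [-0.029 -0.004 -1.   ] F [0.2 0.6 0.8] w 0.5
```

```bash
python3 -m inch '[[[0.5,0,0,-15,0],[0.5,0,0,-25,0],[0.5,0,0,-30,0],[0.5,0,0,-30,0],[0.5,0,0,-20,0],[0.5,0,0,0,0]]]'
python3 - <<'E'
from h import *
s,d=snap('wrist','w9'); crop('w9',262,187,382,277,6,'c12'); delta(s,s['position'])
print([w2px(s,d,[.5134,.3587,z]).round(1) for z in (.125,.075)])
s,d=snap('top','t1'); crop('t1',350,185,470,275,6,'c13')
E
```

```text
clock: 14.9
position: [0.5179, 0.3586, 0.2175]
ee_rot: [-0.984, -2.956, 0.019]
force: [0.8, -0.4, -0.7]
width: 0.498
pos [0.5179 0.3586 0.2175] z-axis [-0.028 -0.004 -1.   ] shift [0. 0. 0.] ty-angle 53.2 j7 0.35
[array([319.9, 244. ]), array([321.3, 229.3])]
```

View pics/c12.png

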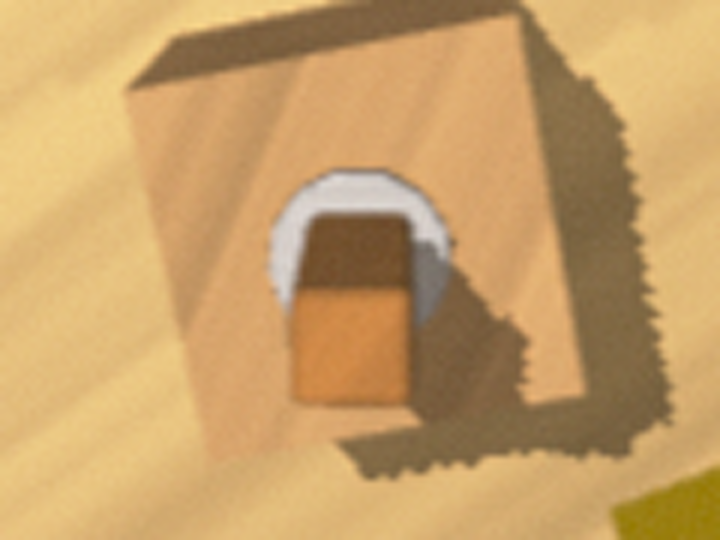

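View pics/c13.png

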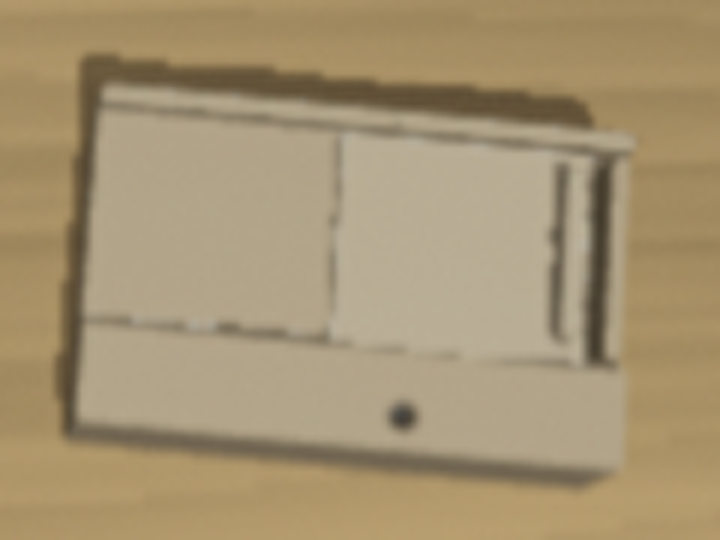

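The pick hangs upright again: its handle top is at wrist (320.4,244.7), as expected. The top view shows the lid ajar, with the dark gap at c13 u≈590–610 and the rib at u≈568–582. Now I'll work out the rib push geometry.

```bash
cat >> h.py <<'E'
def o2w(x,y,z=0,th=-6.5):
    c,s_=np.cos(np.radians(th)),np.sin(np.radians(th)); h=np.array([.5266,-.1797]); 
    return np.r_[h+np.array([[c,-s_],[s_,c]])@[(x+56)/1000,(y+20)/1000],z/1000]
def w2o(P,th=-6.5):
    c,s_=np.cos(np.radians(th)),np.sin(np.radians(th)); 
    return np.array([[c,s_],[-s_,c]])@(np.array(P[:2])-[.5266,-.1797])*1000+[-56,-20]
E
python3 - <<'E'
from h import *
s,d=load('t1')
for n,u,v,z in [('lidend',590,262,.056),('ribface top',582,262,.072),('lid+y',335,240,.056),('hBL',72,430,.062),('hBR',620,468,.062),('railTL',102,88,.062),('railBR',632,140,.062)]:
    print(n,w2o(px2w(s,d,350+(u+.5)/6-.5,185+(v+.5)/6-.5,z)).round(1))
delta(arm.observe(),o2w(16,-112,200))
E
```

```text
lidend [ 15.4 -95.9]
ribface top [ 11.4 -88.7]
lid+y [15.5  8.9]
hBL [-72.  110.3]
hBR [ -69.1 -109.8]
railTL [ 69.1 108. ]
railBR [  66.4 -110. ]
pos [0.5167 0.358  0.2145] z-axis [-0.031 -0.006 -0.999] shift [-439.1 -467.1   16.2] ty-angle 53.2 j7 0.35
```

```bash
python3 -m inch '[[[0.7,-20,-21,-1,0],[1,-33,-35,-1,0],[1,-33,-35,-1,0],[1,-33,-35,-1,0],[1,-33,-35,-1,0],[1,-33,-35,-1,0],[1,-33,-35,-1,0],[1,-33,-35,-1,0],[1,-33,-35,-1,0],[1,-33,-35,-1,0],[1,-33,-35,-1,0],[1,-33,-35,-1,0]]]' 20
python3 - <<'E'
from h import *
s=arm.observe();delta(s,o2w(16,-112,180),-6.5);print(s['width'])
E
```

```text
clock: 16.2
position: [0.5753, -0.2067, 0.2138]
ee_rot: [-0.95, -2.941, 0.036]
force: [1.1, 0.2, -0.3]
width: 0.005
pos [ 0.5753 -0.2067  0.2138] z-axis [-0.055 -0.007 -0.998] shift [-53.8 -50.3  33.5] ty-angle 54.2 j7 1.35 turn(tool z) 60.7
0.005065541247621678
```

```bash
python3 -m inch '[[[1,-25,-24,0,0],[1,-20,-20,0,0],[1,0,0,0,8],[1,0,0,0,8],[1,0,0,0,8],[1,0,0,0,8],[1,0,0,0,8],[1,0,0,0,8],[1,0,0,0,8],[1,0,0,0,4],[1,0,0,0,0],[1,0,0,0,0]]]'
python3 - <<'E'
from h import *
s,d=snap('wrist','w10');delta(s,o2w(16,-112,100),-6.5);print(w2o(s['position']),[w2px(s,d,o2w(x,y,z)).round() for x,y,z in [(16,-90,72),(-19,-90,72),(51,-90,72),(-30,-110,62),(16,-110,50)]])
E
```

```text
clock: 17.4
position: [0.574, -0.2803, 0.1972]
ee_rot: [-2.35, -2.005, 0.102]
force: [0.1, 0.4, -0.7]
width: 0.005
pos [ 0.574  -0.2803  0.1972] z-axis [-0.083 -0.004 -0.997] shift [ 4.8 21.3 95.7] ty-angle -9.1 j7 0.51 turn(tool z) -2.6
[   2.50157667 -114.56516492] [array([349., 205.]), array([307., 206.]), array([392., 203.]), array([297., 226.]), array([349., 222.])]
```

View pics/w10.png

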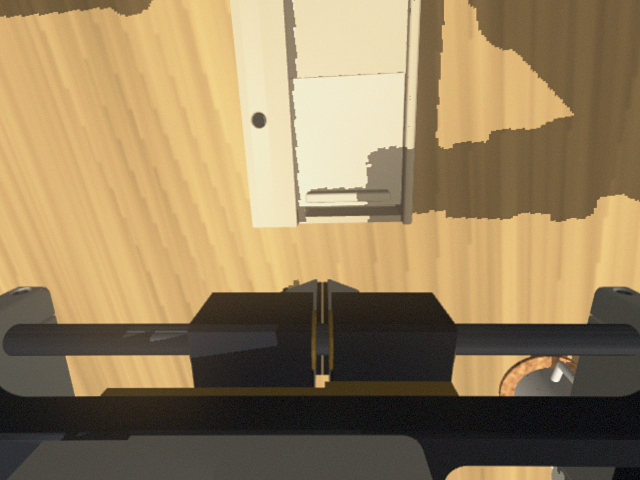

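The rib is at wrist u 306–390 with its -y face at v≈203, as predicted. The fingers are closed behind it. Aligning and lowering.

```bash
python3 -m inch '[[[1,0,12,20,0],[1,0,7,25,0],[1,0,0,25,0],[1,0,0,15,0],[1,0,0,0,0],[1,0,0,0,0]]]'
python3 - <<'E'
from h import *
s=arm.observe();delta(s,o2w(16,-112,64),-6.5);print(w2o(s['position']),s['force'])
E
```

```text
clock: 18.05
position: [0.5861, -0.2838, 0.108]
ee_rot: [-2.339, -2.016, 0.099]
force: [-0.1, -0.4, -0.4]
width: 0.007
pos [ 0.5861 -0.2838  0.108 ] z-axis [-0.082 -0.003 -0.997] shift [ 5.4  4.5 43.7] ty-angle -8.5 j7 0.55 turn(tool z) -2.0
[  14.93293906 -116.73801056] [-0.07786419 -0.43017106 -0.43300489]
```

```bash
python3 -m inch '[[[1,2,2,15,0],[1,0,2,15,0],[1,0,0,8,0],[1,0,0,4,0],[1,0,0,0,0],[1,0,0,0,0]]]'
python3 - <<'E'
from h import *
s=arm.observe();delta(s,o2w(16,-100,64),-6.5);print(w2o(s['position']),s['force'])
E
```

```text
clock: 18.65
position: [0.5882, -0.2829, 0.0641]
ee_rot: [-2.339, -2.02, 0.097]
force: [-0.0, -0.6, -0.3]
width: 0.005
pos [ 0.5882 -0.2829  0.0641] z-axis [-0.08  -0.003 -0.997] shift [15.5 -1.4 -0. ] ty-angle -8.4 j7 0.57 turn(tool z) -1.9
[  16.8820256  -115.53658085] [-0.02828254 -0.57421523 -0.31313221]
```

```bash
python3 -m inch '[[[1,6,0,0,0],[1,6,0,0,0],[1,6,0,0,0],[1,8,0,0,0],[1,8,0,0,0],[1,8,0,0,0],[1,0,0,0,0]]]'
python3 - <<'E'
from h import *
s=arm.observe();delta(s,o2w(16,-30,64),-6.5);print(w2o(s['position']),s['force'])
E
```

```text
clock: 19.35
position: [0.5952, -0.2376, 0.0648]
ee_rot: [-2.34, -2.021, 0.096]
force: [-0.4, 0.1, -0.2]
width: 0.005
pos [ 0.5952 -0.2376  0.0648] z-axis [-0.078 -0.004 -0.997] shift [39.6 -4.   0.5] ty-angle -8.4 j7 0.51 turn(tool z) -1.9
[ 18.74982336 -69.73553443] [-0.40623922  0.06549984 -0.19987046]
```

```bash
python3 -m inch '[[[1,8,-1,0,0],[1,8,-1,0,0],[1,8,0,0,0],[1,5,0,0,0],[1,0,0,0,0]]]'
python3 - <<'E'
from h import *
s,d=snap('top','t2');delta(s,o2w(16,-30,64),-6.5);print(w2o(s['position']),s['force'])
crop('t2',350,185,470,275,6,'c14')
E
```

```text
clock: 19.85
position: [0.5983, -0.206, 0.0648]
ee_rot: [-2.34, -2.023, 0.095]
force: [0.3, -0.3, 1.4]
width: 0.003
pos [ 0.5983 -0.206   0.0648] z-axis [-0.077 -0.005 -0.997] shift [ 8.  -2.4  0.9] ty-angle -8.4 j7 0.47 turn(tool z) -1.9
[ 18.24700817 -38.01325797] [ 0.32640875 -0.34782868  1.4150764 ]
```

View pics/c14.png

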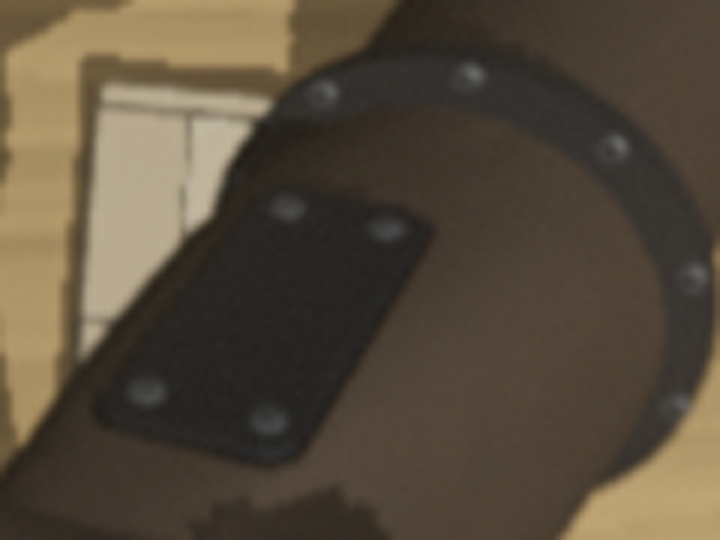

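The top view shows the lid's leading edge at c14 (187,160), so I'll measure how far it has moved.

```bash
python3 - <<'E'
from h import *
s,d=load('t2'); print(w2o(px2w(s,d,350+187.5/6-.5,185+160.5/6-.5,.056)))
s,d=load('t1'); print(w2o(px2w(s,d,350+340.5/6-.5,185+160.5/6-.5,.056)))
s,d=load('top0'); print(w2o(px2w(s,d,350+374.5/6-.5,185+160.5/6-.5,.056)))
E
```

```text
[43.58074571 70.97314762]
[49.00718876  8.55682081]
[50.22495904 -5.36666868]
```

Lid is at about 76 mm. Pushing on gently to the stop.

```bash
python3 -m inch '[[[1,4,0,0,0],[1,3,0,0,0],[1,3,0,0,0],[1,2,0,0,0],[1,0,0,0,0]]]'
python3 - <<'E'
from h import *
s,d=snap('top','t3');print(w2o(s['position']),s['force'],s['position'])
crop('t3',350,185,410,245,10,'c15')
E
```

```text
clock: 20.4
position: [0.5993, -0.1977, 0.065]
ee_rot: [-2.346, -2.021, 0.1]
force: [-0.5, 0.9, -0.1]
width: 0.004
[ 18.26023374 -29.61117951] [-0.45747319  0.86982404 -0.14190249] [ 0.59929486 -0.19765589  0.0650474 ]
```

View pics/c15.png

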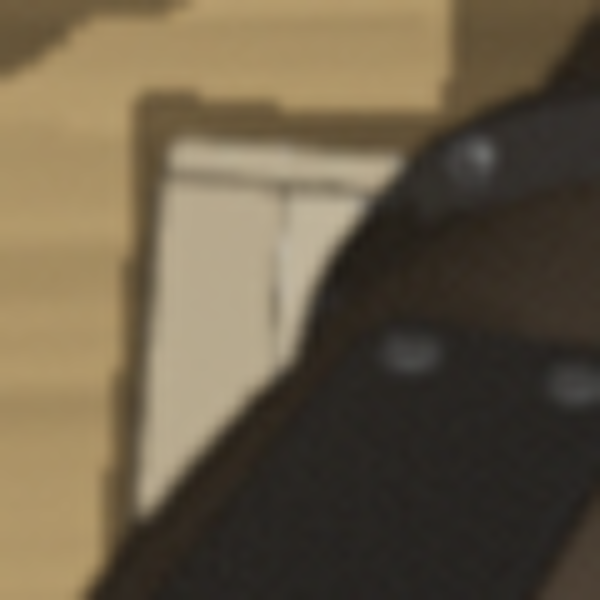

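```bash
python3 -m inch '[[[1,3,0,0,0],[1,2,0,0,0]]]'
python3 - <<'E'
from h import *
s=arm.observe();print(w2o(s['position']),s['force'],s['position'])
E
python3 -m inch '[[[1,-8,0,0,0],[1,-15,0,0,0],[1,-10,0,-15,0],[1,0,0,-30,0],[1,0,0,-40,0],[1,0,0,-40,0],[1,0,0,0,0]]]'
```

```text
clock: 20.65
position: [0.5993, -0.1971, 0.0654]
ee_rot: [-2.353, -2.02, 0.105]
force: [-0.8, -7.0, -2.2]
width: 0.004
[ 18.23064372 -29.0499113 ] [-0.7514699  -6.97345427 -2.18185942] [ 0.599329   -0.19709488  0.0654214 ]
clock: 21.35
position: [0.6019, -0.2326, 0.1939]
ee_rot: [-2.351, -2.014, 0.106]
force: [0.4, -0.7, -0.3]
width: 0.003
```

At the stop the force was 7 N, and I have backed off. Now I'll move the arm aside and run the final checks.

```bash
python3 -m inch '[[[1,-40,0,-10,0],[1,-40,0,-10,0],[1,-40,0,-10,0],[1,-30,0,0,0],[1,0,0,0,0],[1,0,0,0,0]]]'
python3 - <<'E'
from h import *
s,d=snap('top','t4');s2,d2=snap('scene','s2');print(s['position'],s['force'])
a=cv2.imread('pics/t4.png')
x=cv2.resize(a[185:275,350:470],(480,360),interpolation=2);y=cv2.resize(a[200:290,170:290],(320,240));
cv2.imwrite('pics/c16.png',x)
crop('s2',440,230,570,360,4,'c17')
E
```

```text
clock: 21.95
position: [0.5801, -0.3867, 0.2268]
ee_rot: [-2.346, -2.016, 0.1]
force: [0.3, -0.4, -0.7]
width: 0.003
[ 0.58006672 -0.38673672  0.22682456] [ 0.29152076 -0.43728068 -0.68446133]
```

View pics/t4.png

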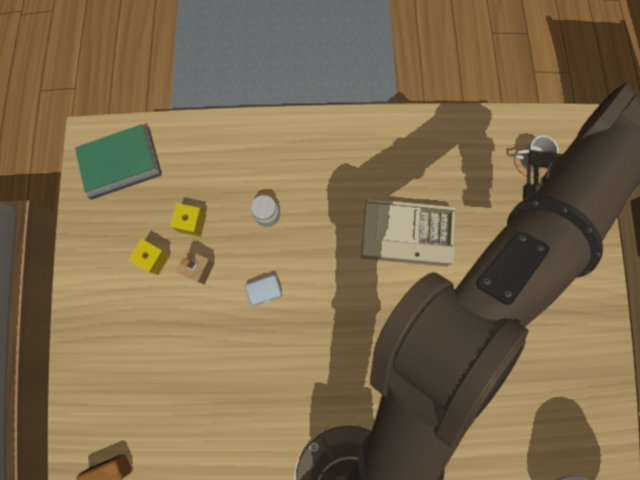

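View pics/c16.png

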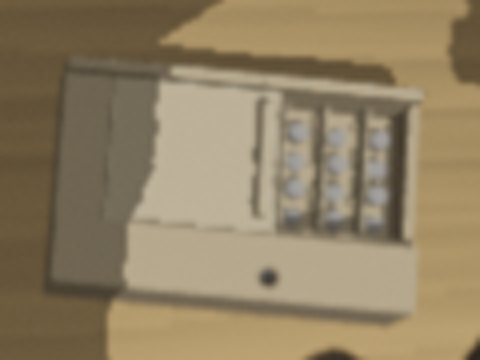

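View pics/c17.png

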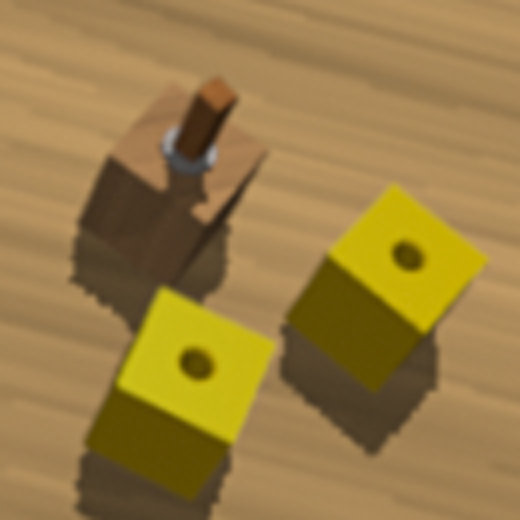

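The tray is uncovered, with the lid's end at c16 u≈278. The pick hangs upright in the birch stand at c17 (190,140), and the jar and case have not moved.

```bash
python3 - <<'E'
from h import *
s,d=load('t4'); print('lid end y',w2o(px2w(s,d,350+278.5/4-.5,185+165.5/4-.5,.056)))
for n,u,v,z in [('jar',264,206,.085),('case',263,290,.037)]: print(n,px2w(s,d,u,v,z).round(3))
s,d=load('s2'); cv2.imwrite('pics/fl.png',cv2.resize(np.hstack([cv2.imread('pics/scene0.png')[165:225,120:200],d['frame'][165:225,120:200]]),None,fx=4,fy=4))
E
```

```text
lid end y [ 15.15393712 -24.81332057]
jar [0.65  0.181 0.085]
case [0.454 0.19  0.037]
```

View pics/fl.png

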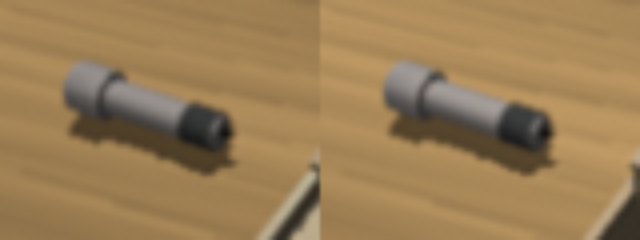

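The flashlight has not moved. The lid's end has moved from about -96 to -25 mm, which puts the lid at about 85 mm, its end stop.

```bash
python3 -c "
from cell import workorder; print(workorder.sign_off())"
```

```text
the job is handed in; nothing more can be done
None
```

The lid is fully open and the pick is back in its stand. I handed the job in at about 22 s of the 62 s allowed, and sign-off gives no verdict.

I took the pick from the birch stand and pushed its rod about 25 mm into the organiser's hole, where the force was about 4.5 N, and the lid sprang ajar. I then hung the pick back and let go. With the fingers closed, I pushed the lid by its rib to its stop, where the force reached about 7 N, and backed the arm clear.

**Last checks:**
- **Lid:** the last picture puts it at about 84–85 mm open, with the tray showing.
- **Pick:** it hangs upright in the stand, within about 1 mm of the expected position.
- **Jar, case and flashlight:** they look unmoved in the before and after pictures.
- **Latch:** I could not see the pad, so that it sprang back up is assumed because the rod was withdrawn.
- **Tool tilt:** the tool drifted to about 0.08 rad off vertical by the end. It was about 0.03 rad when I hung the pick and did no visible harm.

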